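# Release the red vial from the rocker-gate dispenser

### The job

At the vaccination table, push down the green pad of the lever whose lane holds the red vial, with the fingertips, and keep it down until the raised gate has let the vial roll into the tray; then let the lever spring back up and move clear. Do not press the other lever, do not touch the vials or the yellow gates, and leave the blue vial and the things standing around undisturbed.

Things in the scene. Friction and masses are not known exactly. Their poses are not given: they have to be found in the camera images.
- dispenser: fixed dispenser on a grey base plate 350 x 240 mm. Its origin is at table height; its x axis points down the lanes (from the levers' pads to the tray), y to its left, z up. Two white-walled aluminium lanes, centred at y = +36 mm (left) and y = -36 mm (right), each 54 mm wide, slope down 14 degrees towards +x and end at x = 102 mm in one shared tray (x = 102 to 195 mm, y = -70 to 70 mm, floor 12 to 22 mm high, sloping gently to a far wall 48 mm high). Highest fixed part 89 mm
- pad_left (a point): centre of the top face of the left lever's green pad, 34 mm (x) by 32 mm (y), at x = -130, y = 79, z = 85 mm in the dispenser's frame with the lever at rest. The lever is a steel bar along the dispenser's x, pivoting at x = -40, z = 75 mm: pressing the pad down lifts the gate at its other end (x = 60 mm). It moves about 30 mm down in all; a spring holds it up, needing about 2 N at the pad to start and 5 to 6 N at the bottom; it springs back when let go
- pad_right (a point): the same for the right lever, at y = -79 mm
- lever_left (a joint): angle of the left lever: 0 at rest (gate shut), grows as its pad is pressed down, stop at 0.34 rad. Above about 0.2 the gate is high enough for the vial to roll out under it, which takes about half a second
- lever_right (a joint): the same for the right lever
- gate_left (a point): yellow two-pronged gate, 38 mm wide and 38 mm high (prongs 6 mm wide, 3 mm thick, hanging from a thin steel crossbar), carried by the left lever across the left lane; point at its centre
- gate_right (a point): the same for the right lever and lane
- vial_red: loose amber glass vial with a red label and red cap, 24 mm diameter, 48 mm long, 20 to 45 g, lying across one of the two lanes (left or right, it varies) behind the shut gate; origin on its axis half-way along, y along its axis (it turns about this as it rolls)
- vial_blue: the same vial with blue label and cap, in the other lane
- wash_bottle: loose white plastic wash bottle with a thin spout, 76 mm diameter, 225 mm tall; origin at the centre of its underside
- pill_jar_mid (a point): loose small amber jar with a white lid, 48 mm diameter, 60 mm tall; point at its centre half-way up
- marker: loose white marker pen with a blue cap lying on the table, 125 x 14 x 14 mm, along its x; origin at the centre of its underside

How it is judged:
By the outcome, as a careful person would: the job done as asked, in the order asked, and still so for the second after the job is handed in, with the robot touching nothing.
It also fails if it takes over 35 s, if anything falls off the work surface, if the arm or the gripper's body presses on something with over 40 N, if the wrist force passes 120 N, or if a joint passes its speed limit or range.

### The arm

A 7-joint arm with a two-finger parallel gripper is mounted at the origin on the work surface. World frame = base frame: x ahead of the robot, y to its left, z up, the work surface at z = 0. Lengths are in m, angles in rad, forces in N, time in s.
With the tool pointing down it reaches from about 0.35 to 0.9 m from the base axis. Payload 19.9 kg.
Tool frame: the origin (TCP) lies between the finger pads; the fingertips stand 19 mm ahead of it and the grasp point (between the pads) is the TCP; z points along the fingers, y is the direction in which the jaws open and shut (so a half turn about z gives the same grasp; the last joint's range is limited). The gripper opens to 94 mm and grips with 3 to 60 N. Pads are 16 mm wide; open, the fingers measure 119 mm over their backs; the gripper's body (75 mm by 177 mm) begins 78 mm behind the grasp point.
Start: joints at [-1.175, 0.417, -0.01, 1.614, 0.005, 1.111, -0.053], TCP at [0.264, 0.566, 0.224] pointing down, gripper open.
Joint ranges: [-2.81, 2.81], [-0.39, 2.02], [-1.27, 1.25], [0.06, 2.57], [-1.19, 4.33], [0.19, 2], [-2.82, 2.82]. Speed limits (rad/s): [1.89, 1.89, 2.39, 2.39, 3.01, 3.01, 3.01].

### API

Orientations are given as a 3x3 rotation matrix whose columns are the frame's x, y, z axes.
In Python, from rig import robot gives the robot as it stands. Calls block until the motion is done:
- robot.move_ptp(position, orientation): joint-space move of the TCP to a pose.
- robot.move_linear(position, velocity=0.15, frame=None, threshold=None): straight line of the TCP; frame=None keeps the orientation; velocity is the mean speed in m/s. With threshold (N) it stops when the force on the tool has changed by that much, and returns True; else False.
- robot.goto_joints(angles): joint-space move.
- robot.gripper_to(opening): finger opening in m; the grip force is fixed at half the most; returns when the fingers have stopped.
- robot.pause(seconds).
- robot.ik(position, orientation): joint angles nearest the present ones, or None.
- robot.get_state(): the state.
- robot.grab_frame(name): name is "scene" or "top" or "wrist"; returns the picture (480x640x3 uint8, red, green, blue); there is no depth.
- robot.camera_info(name): a dict with "fx", "fy", "cx", "cy" (pixels), "rvec" (rotation vector, rad) and "tvec" (3), from world to camera coordinates, as OpenCV has them. Camera axes: x right, y down, z forward; pixel columns grow to the right and rows downward; lengths in m; the calibration is good to about 2 mm. A picture is of the moment at which its call begins: read the wrist's pose just before it. camera_info takes no time and is no camera call; for the wrist camera it gives the pose at the moment of the call.
A pose or a line that the arm cannot do raises robot.PlanningError and nothing moves.
- robot.sign_off(): hands the job in, once; it reports no verdict.
The state is a dict: "time": time; "qpos": joint angles; "joint_vel": joint speeds; "effort": joint torques, N m; "ee_pos": TCP position; "tool_rot": TCP orientation; "force": force on the tool from outside, world axes, zero at the start; "moment": the same for the moment, N m; "opening": finger opening in m.
Only numpy, scipy, OpenCV 4.12 (cv2) and the standard library are available. Lean on these libraries where they do the work, as an engineer would, in place of code of your own. Each camera call takes 0.05 s, during which the arm holds its last target. There are 200 camera calls.

## Working session

There is one attempt and no reset: what is moved stays moved. The work goes in short steps, each a Python script; the robot and the scene stay as the last script left them, time stands still between calls to the robot, and variables do not carry over. Pictures are saved under pics/ and viewed, on a budget of 10 in all, crops included, one or two more only if the job needs it, and the job is handed in when it is done.

```bash
mkdir -p pics
python3 - <<'E'
from rig import robot
import cv2
for n in("scene","top"):
    cv2.imwrite(f"pics/{n}0.png",robot.grab_frame(n)[:,:,::-1]); c=robot.camera_info(n); print(n,c)
print(robot.get_state()["time"],robot.get_state()["tool_rot"])
E
```

```text
scene {'fx': 518.9312537663199, 'fy': 518.9312537663199, 'cx': 313.58819421937807, 'cy': 240.52297647248224, 'rvec': array([ 1.95383443,  1.74092875, -0.57816577]), 'tvec': array([-0.14603821, -0.41457133,  1.3360236 ])}
top {'fx': 518.2409385891785, 'fy': 518.2409385891785, 'cx': 321.6987209114866, 'cy': 241.49236613259941, 'rvec': array([ 2.15530761, -2.18950198,  0.10361838]), 'tvec': array([0.05854193, 0.61363538, 0.93798865])}
0.1 [[-9.06112665e-01  4.23036264e-01 -3.97577018e-04]
 [ 4.23036441e-01  9.06112034e-01 -1.07342522e-03]
 [-9.38484736e-05 -1.14083375e-03 -9.99999345e-01]]
```

View pics/scene0.png

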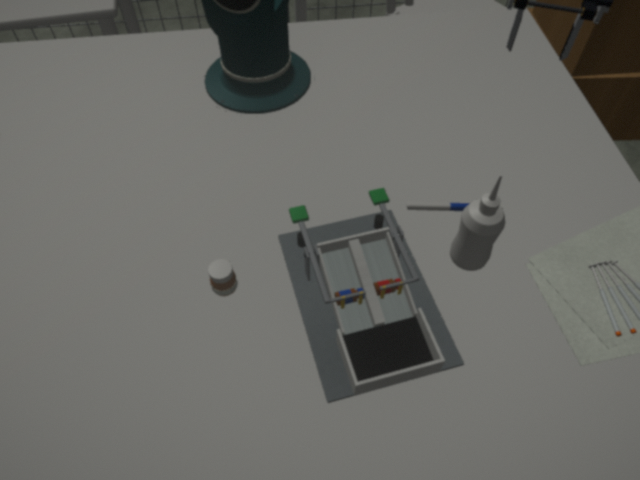

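View pics/top0.png

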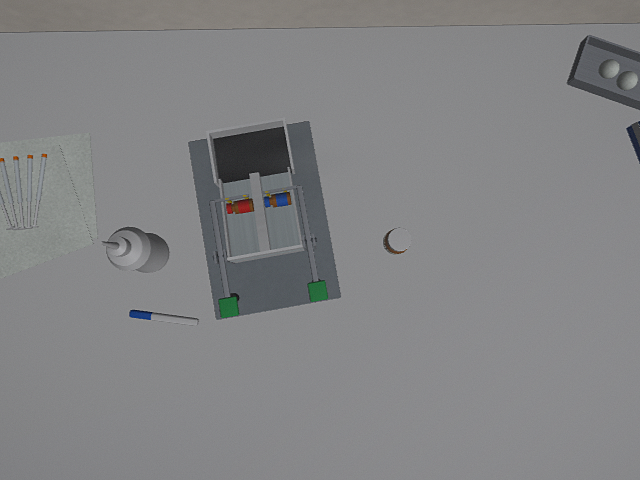

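The red vial is in the left lane: top view (242,206), on the image left, which is +y, and the scene view agrees. That lane's lever pad is at top (229,307) and scene (379,196). The bottle stands to the left of it, at about top (150,255).

```bash
cat > h.py <<'E'
import cv2,numpy as np
from rig import robot
def cam(n):
    c=robot.camera_info(n);K=np.array([[c["fx"],0,c["cx"]],[0,c["fy"],c["cy"]],[0,0,1]])
    return K,cv2.Rodrigues(c["rvec"])[0],c["tvec"]
def ray(n,uv,z):
    K,R,t=cam(n);o=-R.T@t;d=R.T@np.linalg.inv(K)@[*uv,1];return o+d*(z-o[2])/d[2]
def tri(a,b):
    P=[(lambda K,R,t:K@np.c_[R,t])(*cam(n)) for n in("scene","top")]
    X=cv2.triangulatePoints(*P,np.array(a,float),np.array(b,float));return X[:3,0]/X[3,0]
def blobs(img,kind,amin=15):
    h=cv2.cvtColor(img,cv2.COLOR_RGB2HSV)
    lo,hi={"green":((50,100,40),(75,255,255)),"blue":((108,140,50),(125,255,255)),"red":((0,190,70),(6,255,255))}[kind]
    n,_,s,c=cv2.connectedComponentsWithStats(cv2.inRange(h,lo,hi))
    return [(c[i].round(1).tolist(),int(s[i,4]),s[i,:4].tolist()) for i in range(1,n) if s[i,4]>=amin]
E
python3 - <<'E'
from h import *
I={n:cv2.imread(f"pics/{n}0.png")[:,:,::-1].copy() for n in("scene","top")}
B={n:{k:blobs(I[n],k) for k in("green","red","blue")} for n in I}
for n in B:
    for k in B[n]: print(n,k,B[n][k])
for n in I:
    print(n,[ray(n,b[0],.085).round(4) for b in B[n]["green"]])
g={n:sorted([b[0] for b in B[n]["green"]]) for n in I}
L=tri(g["scene"][-1],g["top"][0]);R=tri(g["scene"][0],g["top"][-1]);print("tri",L,R,np.linalg.norm(L-R))
d=(L-R)[:2];print("yaw",np.arctan2(-d[0],d[1]))
print("bottle base",ray("top",(152,253),.01), ray("scene",(471,250),.01),"spout tip",tri((499,178),(104,243)),"marker",ray("top",(164,318),.01))
E
```

```text
scene green [([378.3, 195.6], 183, [370, 189, 18, 14]), ([298.3, 213.2], 192, [290, 206, 18, 15])]
scene red []
scene blue [([458.1, 205.7], 61, [452, 204, 15, 5]), ([344.7, 292.0], 29, [340, 290, 10, 5])]
top green [([317.4, 290.7], 335, [308, 280, 20, 22]), ([228.3, 306.7], 349, [219, 296, 20, 22])]
top red [([243.4, 208.0], 68, [238, 203, 12, 10]), ([229.0, 209.5], 21, [227, 205, 6, 9])]
top blue [([281.2, 199.3], 131, [276, 193, 12, 14]), ([266.5, 201.5], 46, [264, 197, 6, 10]), ([140.2, 314.5], 153, [130, 310, 22, 10])]
scene [array([0.4989, 0.2154, 0.085 ]), array([0.5237, 0.0601, 0.085 ])]
top [array([0.5231, 0.0578, 0.085 ]), array([0.4979, 0.213 , 0.085 ])]
tri [0.49798037 0.21441832 0.08384711] [0.52318756 0.05895973 0.08440176] 0.15748994242106532
yaw 0.16074825829012304
bottle base [0.59945131 0.3716713  0.01      ] [0.59346877 0.38609272 0.01      ] spout tip [0.59961393 0.37734569 0.21920882] marker [0.47668918 0.34723683 0.01      ]
```

Run:
```python
from h import *
a=.1607;y=np.array([np.cos(a),np.sin(a),0]);z=np.array([0,0,-1.]);x=np.cross(y,z)
P=np.array([.498,.2142,0])-.003*y
cur=robot.get_state()["tool_rot"];qs={}
for s in(1,-1):
    O=np.c_[s*x,s*y,z];q=robot.ik(P+[0,0,.2],O);q0=robot.get_state()["qpos"]
    print(s,None if q is None else np.round(q,2)); qs[s]=9 if q is None else np.abs(np.array(q)-q0).max()
s=min(qs,key=qs.get);O=np.c_[s*x,s*y,z];np.save("O.npy",O);np.save("P.npy",P)
robot.gripper_to(0)
robot.move_linear([.264,.566,.29]); robot.move_ptp(P+[0,0,.25],O)
robot.move_linear(P+[0,0,.135],velocity=.1)
S=robot.get_state();print(S["time"],S["ee_pos"],S["force"],S["opening"])
for n in("scene","top"):cv2.imwrite(f"pics/{n}1.png",robot.grab_frame(n)[:,:,::-1])
i=cv2.imread("pics/scene1.png")[130:330,220:520];cv2.imwrite("pics/c1.png",cv2.resize(i,None,fx=2.6,fy=2.6))
```

```text
1 [-0.76  0.3   0.35  1.86 -0.12  1.   -0.19]
-1 [-0.33  0.3  -0.16  1.85  0.06  1.    2.79]
4.9583 [0.49533167 0.21386562 0.13553413] [ 0.19793409 -0.00205109 -0.10521664] 0.0006741470807532607
```

View pics/c1.png

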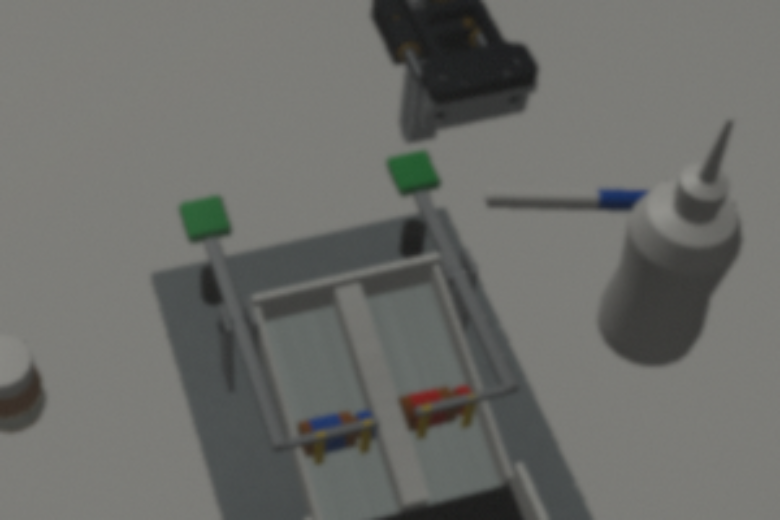

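The closed fingers (crop (420,105)) are straight above the left pad (crop (413,172)), and the bottle is well clear. Next I press.

Run:
```python
from h import *
P=np.load("P.npy")
for d in(-.003,.012,.024):
    robot.move_linear(P+[0,0,.104-d],velocity=.04)
    S=robot.get_state();print(d,S["time"],S["ee_pos"][2],S["force"].round(2))
robot.pause(1.2)
for n in("scene","top"):cv2.imwrite(f"pics/{n}2.png",robot.grab_frame(n)[:,:,::-1])
print(robot.get_state()["time"],robot.get_state()["force"].round(2))
i=cv2.imread("pics/scene2.png")[150:400,220:520];cv2.imwrite("pics/c2.png",cv2.resize(i,None,fx=2.3,fy=2.3))
```

```text
-0.003 5.9083 0.10712031598617143 [ 0.16 -0.67 -0.75]
0.012 6.4333 0.09178762012122785 [-0.62 -0.35  0.48]
0.024 6.8833 0.07992348136868349 [-0.2   0.06  4.29]
8.1833 [ 0.55 -1.23  3.57]
```

View pics/c2.png

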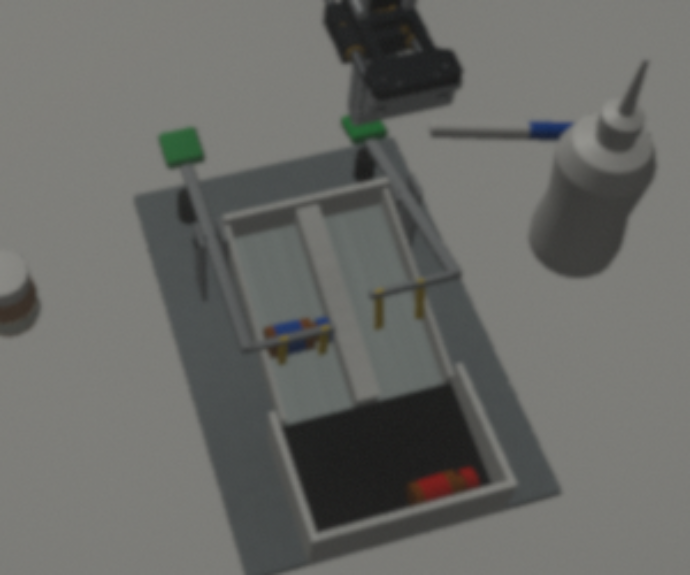

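The gate is raised and the red vial lies in the tray against the far wall (crop (445,485)). The blue vial is still behind its shut gate. Now I release slowly and move clear.

Run:
```python
from h import *
P=np.load("P.npy")
robot.move_linear(P+[0,0,.112],velocity=.04)
robot.move_linear(P+[0,0,.26],velocity=.12)
S=robot.get_state();print(S["time"],S["force"].round(2))
robot.pause(.5)
I={n:robot.grab_frame(n) for n in("scene","top")}
for n in I:
    cv2.imwrite(f"pics/{n}3.png",I[n][:,:,::-1])
    print(n,blobs(I[n],"green"),blobs(I[n],"blue"),blobs(I[n],"red"))
i=cv2.imread("pics/scene3.png")[150:400,220:520];cv2.imwrite("pics/c3.png",cv2.resize(i,None,fx=2.3,fy=2.3))
```

```text
10.5167 [ 0.35  0.29 -1.33]
scene [([378.3, 195.5], 182, [370, 189, 18, 14]), ([298.1, 213.2], 188, [290, 206, 17, 15])] [([457.9, 205.6], 57, [452, 204, 14, 5]), ([344.7, 292.0], 29, [340, 290, 10, 5])] [([408.3, 359.6], 45, [403, 357, 12, 7])]
top [([317.3, 290.8], 334, [308, 281, 20, 21]), ([228.3, 306.7], 351, [219, 296, 20, 22])] [([281.2, 199.2], 132, [276, 193, 12, 14]), ([266.5, 201.5], 46, [264, 197, 6, 10])] []
```

View pics/c3.png

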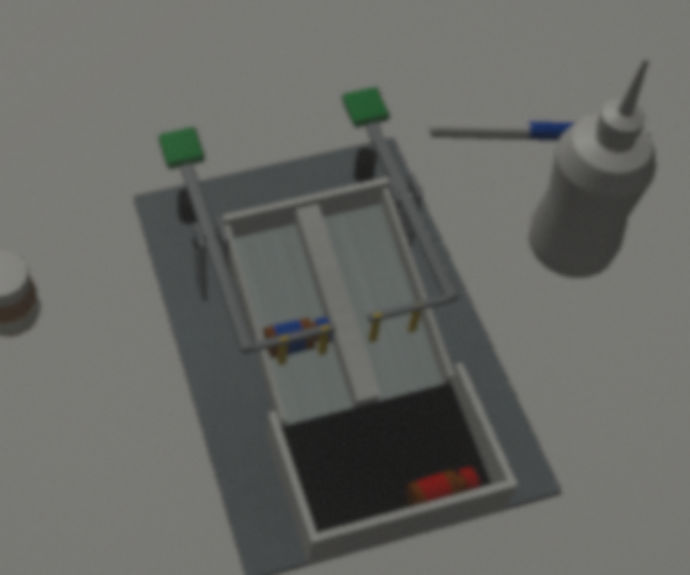

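The lever is back at rest, with its pad within 0.1 px of where it started. The red vial is in the tray and everything else in the picture is unmoved.

```bash
python3 -c "
from rig import robot
robot.sign_off()"
```

```text
the job is handed in; nothing more can be done
```

The red vial was in the left lane, so I pressed the left lever's green pad down about 24 mm with closed fingertips. I held it until the vial was in the tray, let the lever spring back, moved up clear and handed the job in at about 11 s of robot time.

**Force:** the readings at the pad were about 4 N.

**Final scene picture:**
- The red vial lies in the tray against the far wall.
- Both pads are within 0.2 px of where they started, and the left gate is down again.
- The blue vial and the marker's cap measured within 0.2 px of where they were. The bottle and jar look unmoved by eye.

**Unconfirmed in the top view:** I didn't view the last top picture. My colour search found neither the red vial nor the marker's cap in it. I think the tray's shadow and the arm hid them, but I did not check. The scene view shows both.

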